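Swing the keeper out and lift the filter cassette from the fume unit

TASK

Take the filter cassette out of the fume filter unit: lift the sprung plunger knob, swing the keeper arm a quarter turn off the cassette, to the robot's left,, and let the plunger drop fully home in the other slot. Then pinch the cassette's two side catches together with the fingers, lift it straight out and finish still holding it upright by the pinched catches, about 10 cm above where it sat, touching nothing but your fingers; do not put it down. Leave everything else on the bench where it is.

Things in the scene. Friction and masses are not known exactly. Their poses are not given: they have to be found in the camera images.
- unit: (sizes in mm throughout) bench fume filter unit, fixed: grey plinth 12 tall reaching 115 either way along x, 70 to -y, 185 to +y, with a white well (96 x 88, top 48 above table) holding the cassette. Origin on the table under the well's centre; z up, x from the keeper's pivot to its knob when closed, y to the side the keeper swings out to. A box 52 tall stands on the plinth's +x +y corner.
- open_slot (a point): middle of the open slot, at the ring's top, 70 above the table; in the unit's frame x = -75, y = 150. The aluminium quarter-ring index plate (mean radius 150 about the pivot, 26 wide, 12 thick, on thin legs) runs from the closed slot (unit x = 75, y = 0) round to this one. Slots are 12 wide along the ring.
- pivot (a point): axis of the keeper arm, at the arm's mid-height, 111 above the table; in the unit's frame at x = -75, y = 0. Its axes are the unit's axes.
- keeper (a joint): swing (rad) of the keeper, a flat steel arm 165 x 22 x 10 (underside 106, top 116 above the table) lying 6 above the middle of the cassette so that it cannot come out. 0 = closed; grows to 1.571 = swung a quarter turn to the unit's +y side, counter-clockwise from above, pin over the open slot. Light friction (under 1 N at the knob); stops just past either slot.
- plunger (a joint): lift (m) of the sprung plunger in the keeper's outer end: 0 = fully home, stop at 0.016. Its 8 mm round-ended pin reaches 45 below the keeper and stands 9 mm deep in the slot when home: lift it 10 to 15 mm to turn the keeper. Let go between slots it rides on the ring's top; drops into a slot if within 2 mm of its middle. Spring pulls down with 3 N, rising to 7 N at the stop.
- knob_grip (a point): centre of the plunger's round black knob, 24 diameter x 22 tall, axis upright, on the keeper 150 from the pivot; 150 above the table when the plunger is home. It spins freely on the plunger, so the fingers need not turn with the keeper. Under the knob is bare stem, then a bush 18 in diameter (top 26 below this point); the keeper's top is 34 below this point.
- cassette_center (a point): centre, half-way up, of the loose filter cassette: white upright block 80 (x) x 34 (y) x 88 tall, about 0.2 to 0.35 kg, sitting in the unit's well (underside 12, top 100 above the table), axes parallel to the unit's. It has 2 to 3 mm of play in the well and comes out straight up.
- catch_grip (a point): point midway between the grip faces of the cassette's two catches, 66 above its underside (78 above the table when seated); axes as the cassette's. The catches are grey ribbed plates, 36 wide along x, on the +y and -y sides, standing 50 out of the well; outer faces 60 apart when free, 46 when fully pinched. Fingers close along y.
- catch_left (a joint): inward travel of the catch on the +y side, in m: 0 free (its nose sits under the well's lip and locks the cassette down), stop at 0.007. The nose is clear of the lip from 0.004. Spring about 2 N, rising to 6 N at the stop: grip with 15 to 30 N.
- catch_right (a joint): the same for the catch on the -y side; both must be in for the cassette to come out, and both stay in while the fingers keep pinching.
- cassette: the same cassette, origin at the centre of its underside
- spool1: loose solder-wire spool standing flat close to the filter unit's right side, 50 dia x 24 tall; origin at its underside; a bystander, leave it in place
- spool2: second such spool, also right of the unit; origin at its underside; a bystander, leave it in place
- spool3: third such spool, beyond the unit; origin at its underside; a bystander, leave it in place
- phone: opened phone lying flat, 148 x 71 x 8, right of the unit; origin at its underside; a bystander, leave it in place
- bar_handle: brass bar handle lying between robot and unit, 158 long, 18 thick; origin at its underside; a bystander, leave it in place
- driver: screwdriver lying left of the unit, 160 long; origin at its underside; a bystander, leave it in place
- screw_tray: small open aluminium tray, 90 x 60 x 18, beyond the unit; origin at its underside; a bystander, leave it in place

How it is judged (in metres and radians):
On the way, in this order (a step that is already met when the one before it is completed fails the run):
1. the plunger is lifted out of its closed slot (value of joint plunger above 0.006 m and value of joint keeper below 0.15 rad), for 0.05 s.
2. the keeper is swung out and the plunger has dropped home in the open slot (value of joint keeper above 1.5 rad and value of joint plunger below 0.003 m), for 0.3 s.
3. both catches are pinched in (value of joint each of catch_left, catch_right above 0.004 m), for 0.1 s.
At the end, for the whole second after the job is handed in: Keeper swung out past 1.50 rad with the plunger home (below 3 mm); cassette held by the fingers (over 3 N) with both catches pressed in over 4 mm, at least 70 mm above its seat, upright within 0.3 rad, still (under 40 mm/s) and not touching the unit (all of step 2 and all of step 3 and z of cassette_center in the frame of unit above 0.126 m and angle between cassette_center's own z axis and vertical below 0.3 rad and contact force between cassette and the fingers above 3 N and contact force between cassette and unit below 0.3 N and linear speed of cassette below 0.04 m/s); the arm keeps its last pose, push and grip.
It fails at once if a bystander on the bench is pushed more than 30 mm (distance of any of spool1, spool2, spool3, phone, bar_handle, driver, screw_tray from where it was at the start of the episode above 0.03 m).
It also fails if it takes over 51 s, if anything falls off the work surface, if the arm or the gripper's body presses on something with over 40 N, if the wrist force passes 120 N, or if a joint passes its speed limit or range.

ROBOT

A 7-joint arm with a two-finger parallel gripper is mounted at the origin on the work surface. World frame = base frame: x ahead of the robot, y to its left, z up, the work surface at z = 0. Lengths are in mm, angles in rad, forces in N, time in s.
With the tool pointing down it reaches from about 375 to 925 mm from the base axis. Payload 3.1 kg.
Tool frame: the origin (TCP) lies at the very end of the fingers, on their centre line; the grasp point (between the pads) lies robot.tcp_to_grasp behind it (robot.tcp_to_grasp is the distance from the TCP to the grasp point, in mm); z points along the fingers, y is the direction in which the jaws open and shut (so a half turn about z gives the same grasp; the last joint's range is limited). The gripper opens to 85 mm and grips with 20 to 120 N. Pads are 22 mm wide; open, the fingers measure 114 mm over their backs; the gripper's body (76 mm by 85 mm) begins 54 mm behind the grasp point. The pads swing forward as they close: fully open they stand 13 mm farther back than shut.
Start: joints at [-1.242, 0.383, 0.044, 1.598, -0.018, 1.161, -0.05], TCP at [269.053, 591.704, 231.269] pointing down, gripper open.
Joint ranges: [-2.61, 2.61], [-0.41, 2.15], [-1.48, 1.57], [0, 2.5], [-1.57, 4.71], [0.05, 1.97], [-2.85, 2.85]. Speed limits (rad/s): [2.79, 2.79, 3.14, 3.14, 3.14, 3.14, 3.14].

INTERFACE

Orientations are given as a 3x3 rotation matrix whose columns are the frame's x, y, z axes.
In Python, from plant import robot gives the robot as it stands. The module is installed in compiled form; this text tells all that it offers.
- The arm moves only by the tool arm_command, never from a script. Its arguments are lists of equal length, an entry for each row: "jaw": the finger opening in m, from 0 to 0.0854; "offset": the shift along the world's x, y, z in m, a list of three; "turn": the turn about the world's z in rad. In form: {"jaw": [jaw, ...], "offset": [[x, y, z], ...], "turn": [turn, ...]}. A call has 1 to 10 rows; each row is the pose to reach, as a shift and turn from the pose measured when the call began; what a row does not reach only later rows make up. A row lasts 1/8 s, in which the tool goes at most 62.5 mm and 10.7 degrees, less where a joint would pass 70% of its speed; a pose out of reach is approached as far as the arm can. A call with a gripper value outside its range is refused whole. The fingers move at their own pace and stop on an object; "grip_force" is the grip in N (left out, the last holds). Time passes only in rows, so rows that repeat a pose let the fingers close. It gives the time, the measured TCP pose, the force and the opening at its end, in the units of the state.
- robot.state(): the state, without advancing time (a new reading comes with each control period).
- robot.read_camera(name): name is "scene" or "top" or "wrist"; returns a dict with "img" (400x640x3 uint8, red, green, blue), "vertical_fov" (degrees; the focal length in pixels is half the picture's height over the tangent of half this angle, whatever the lens; pixels are square), "cx", "cy" (the principal point, pixels), "rvec" (rotation vector, rad) and "tvec" (3), from world to camera coordinates, as OpenCV has them. Camera axes: x right, y down, z forward; pixel columns grow to the right and rows downward; lengths in mm; the calibration is good to about 2 mm. A picture is of the moment at which its call begins. There is no depth.
- robot.hand_in(): hands the job in, once; it reports no verdict.
Trained networks look in a picture, given as the dict that the camera call returned (one of the last four; its "shot" number tells which), for a name from the list of things; names that differ only in an ending like _2 or _b are one class to them, and where a whole thing is asked for, a point or a joint stands for the part that bears it (a point fixed in the world has none). Each returns a list of dicts, best first, with "score" (0 to 1); they miss things now and then, are a little off and sometimes report something else, mostly with a low value. They report only what shows in the picture. A call takes as long as a camera call.
- robot.trace(picture, target): "region" (400x640 bool, what is visible of it) and "extent" ([left, top, right, bottom] in pixels, round what is visible of it).
The state is a dict: "clock": time; "q": joint angles; "joint_velocities": joint speeds; "joint_efforts": joint torques, N m; "tool_pos": TCP position; "ee_rot": TCP orientation; "wrist_force": force on the tool from outside, world axes, zero at the start; "wrist_torque": the same for the moment, N m; "grip_width": opening from 0.0 (shut) to 1.0 (fully open).
Only numpy, scipy, OpenCV 4.12 (cv2) and the standard library are available. Lean on these libraries where they do the work, as an engineer would, in place of code of your own. Each camera call takes 0.05 s, during which the arm holds its last target. There are 200 camera calls.

## Working session

There is one attempt and no reset: what is moved stays moved. The work goes in short steps, Python scripts to look and compute and a tool call to move; the robot and the scene stay as the last step left them, time stands still between calls to the robot, and variables do not carry over. Pictures are saved under pics/ and viewed, about 8 in all and at most 12, crops included, and the job is handed in when it is done.

Besides the shell and the picture viewer there is one more tool, called after "Request:" by a JSON object that holds its "op" and its "data". arm_command: Moves the arm, as the interface text tells. Its arguments: {"type":"object","properties":{"jaw":{"type":"array"},"offset":{"type":"array"},"turn":{"type":"array"},"grip_force":{"type":"number"}},"required":["jaw","offset","turn"]}

```bash
mkdir -p pics; cat > h.py <<'E'
import numpy as np, cv2
from plant import robot
def cam(n):
    p=robot.read_camera(n); return p
def K(p):
    f=p["img"].shape[0]/2/np.tan(np.radians(p["vertical_fov"])/2)
    return np.array([[f,0,p["cx"]],[0,f,p["cy"]],[0,0,1.]])
def save(p,n): cv2.imwrite("pics/"+n+".png",p["img"][:,:,::-1])
def proj(p,X): return cv2.projectPoints(np.float64(X).reshape(-1,3),np.float64(p["rvec"]),np.float64(p["tvec"]),K(p),None)[0].reshape(-1,2)
def ray(p,uv):
    R=cv2.Rodrigues(np.float64(p["rvec"]))[0]; t=np.float64(p["tvec"]).ravel()
    d=R.T@np.linalg.solve(K(p),[uv[0],uv[1],1.]); return -R.T@t,d
def atz(p,uv,z):
    c,d=ray(p,uv); return c+d*(z-c[2])/d[2]
E
python3 - <<'E'
from h import *
s=robot.state(); print({k:np.round(v,3).tolist() for k,v in s.items()}, robot.tcp_to_grasp)
for n in ("scene","top"):
    p=cam(n); save(p,n+"0")
    print(n,p["vertical_fov"],p["cx"],p["cy"],ray(p,(320,200)))
    for t in ("unit","knob_grip","cassette","keeper","catch_left","catch_right","spool1","driver","screw_tray","phone","bar_handle"):
        for r in robot.trace(p,t)[:3]:
            ys,xs=np.nonzero(r["region"]); print(t,round(r["score"],2),np.round(r["extent"]),xs.mean().round(1),ys.mean().round(1),len(xs))
E
```

```text
{'clock': 0.0, 'q': [-1.242, 0.384, 0.044, 1.6, -0.018, 1.161, -0.05], 'joint_velocities': [-0.001, -0.0, 0.002, -0.001, -0.001, -0.001, 0.0], 'joint_efforts': [0.0, -43.346, 1.024, -24.952, 0.011, 0.011, 0.0], 'tool_pos': [268.685, 590.822, 229.877], 'ee_rot': [[-0.91, 0.414, -0.001], [0.414, 0.91, -0.002], [-0.0, -0.003, -1.0]], 'wrist_force': [0.283, 0.359, 0.615], 'wrist_torque': [0.0, 0.048, 0.001], 'grip_width': 0.996} 18.700000000000003
scene 45.25596548992343 320.0727101631126 200.5184220185114 (array([1070.21080135,  548.45568654,  979.26133475]), array([-0.42415484, -0.4368107 , -0.79327818]))
unit 0.9 [269. 185. 399. 314.] 332.5 254.1 9532
knob_grip 0.16 [239. 266. 268. 308.] 254.5 285.7 1042
cassette 0.9 [305. 200. 343. 235.] 325.0 220.6 714
cassette 0.35 [274. 186. 399. 314.] 332.7 254.9 9067
cassette 0.17 [362. 193. 424. 213.] 392.3 204.1 523
keeper 0.86 [287. 187. 360. 226.] 320.5 205.2 972
keeper 0.49 [304. 199. 342. 236.] 325.0 220.5 766
catch_left 0.64 [322. 221. 336. 235.] 328.4 224.6 195
spool1 0.88 [316. 179. 337. 202.] 325.0 189.3 324
spool1 0.76 [279. 188. 297.
[... 600 characters left out ...]
e 0.58 [289. 191. 314. 220.] 300.4 202.0 331
keeper 0.73 [285. 166. 317. 233.] 298.6 200.6 671
keeper 0.67 [218. 155. 228. 180.] 219.5 167.6 242
keeper 0.49 [285. 194. 313. 217.] 300.3 201.1 197
catch_left 0.64 [286. 195. 292. 207.] 289.9 198.1 42
spool1 0.8 [323. 143. 341. 162.] 332.8 154.0 249
spool1 0.67 [339. 192. 357. 214.] 347.4 202.0 263
spool1 0.62 [323. 227. 341. 246.] 331.1 235.9 233
driver 0.9 [216. 126. 228. 184.] 220.1 164.2 320
screw_tray 0.89 [287. 113. 320. 146.] 301.8 127.3 663
phone 0.92 [356. 212. 411. 270.] 383.4 242.4 1383
phone 0.68 [226. 134. 339. 250.] 279.6 194.0 7109
phone 0.67 [307. 197. 313. 208.] 308.7 204.9 53
bar_handle 0.9 [256. 244. 293. 294.] 275.3 271.4 415
```

```bash
python3 - <<'E'
import cv2
a=cv2.imread("pics/top0.png")[95:305,195:425]; b=cv2.imread("pics/scene0.png")[130:360,225:435]
cv2.imwrite("pics/t.png",cv2.resize(a,None,fx=2.85,fy=2.85,interpolation=cv2.INTER_CUBIC))
cv2.imwrite("pics/s.png",cv2.resize(b,None,fx=2.6,fy=2.6,interpolation=cv2.INTER_CUBIC))
E
```

```text
(no output)
```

View pics/t.png

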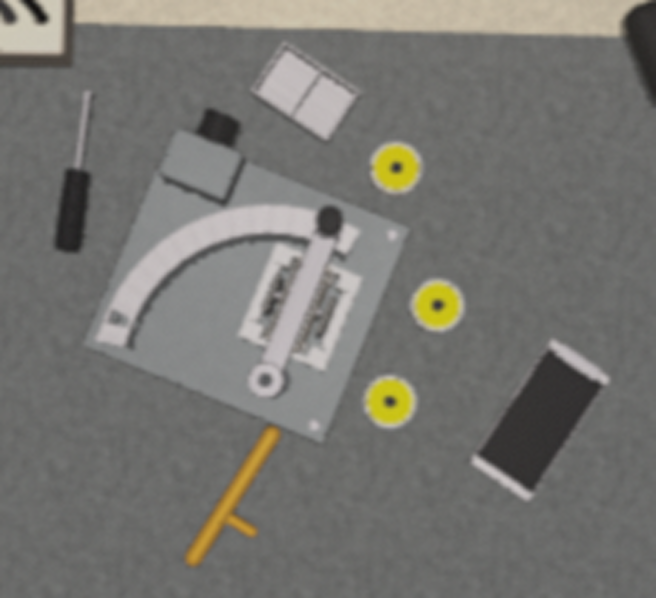

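View pics/s.png

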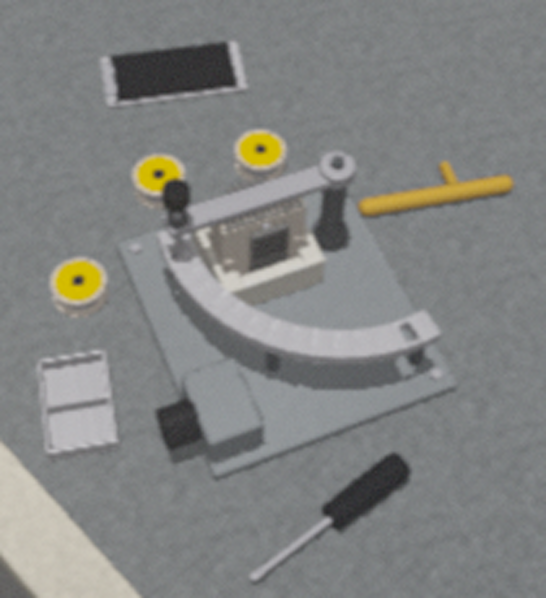

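The top view (crop ×2.85) shows the knob at about (330,220), the pivot at (266,380) and the open slot at (118,318). The scene view shows the knob at (177,188), the pivot at (338,163) and the slot at (408,330). Next I fit the unit pose to both views.

```bash
cat > fit.py <<'E'
from h import *
from scipy.optimize import least_squares
pt,ps=cam("top"),cam("scene")
T=[((75,0,161),(330,218)),((-75,0,118),(266,380)),((115,-70,12),(408,229)),((-115,-70,12),(322,441)),((-115,185,12),(85,345)),((-75,150,70),(118,318))]
S=[((75,0,161),(177,187)),((-75,0,118),(338,163)),((115,-70,12),(120,243)),((-115,185,12),(455,382)),((115,185,12),(217,476)),((-75,150,70),(408,330))]
def W(a,X):
    c,s=np.cos(a[2]),np.sin(a[2]); X=np.float64(X); return np.c_[X[:,0]*c-X[:,1]*s+a[0],X[:,0]*s+X[:,1]*c+a[1],X[:,2]]
xt=[x for x,_ in T]; xs=[x for x,_ in S]
ut=np.array([u for _,u in T])/2.85+[195,95]; us=np.array([u for _,u in S])/2.6+[225,130]
f=lambda a:np.r_[(proj(pt,W(a,xt))-ut).ravel(),(proj(ps,W(a,xs))-us).ravel()]
r=least_squares(f,[500,50,-.4],x_scale=[100,100,1],loss="soft_l1")
print(r.x,np.round(r.fun.reshape(-1,2),1))
for n,X in dict(knob=(75,0,150),pivot=(-75,0,111),slot=(-75,150,70),cass=(0,0,78),box=(95,165,52)).items(): print(n,W(r.x,[X]).round(1))
E
python3 fit.py
```

```text
[ 6.08743492e+02  8.80482247e+01 -3.64732515e-01] [[-0.8 -0.1]
 [-0.5 -0.2]
 [ 0.8 -1.1]
 [-0.   1. ]
 [-1.9  0.1]
 [ 0.   0.1]
 [-0.4 -0.2]
 [-0.3  0.8]
 [-1.7 -1. ]
 [ 2.2 -0.4]
 [-0.5 -0.5]
 [ 0.3 -0.2]]
knob [[678.8  61.3 150. ]]
pivot [[538.7 114.8 111. ]]
slot [[592.2 254.9  70. ]]
cass [[608.7  88.   78. ]]
box [[756.3 208.3  52. ]]
```

Request:
{"op": "arm_command", "data": {"jaw": [0.085,0.085,0.085,0.085,0.085,0.085,0.085,0.085,0.085,0.085], "offset": [[0.03,-0.04,0.02],[0.08,-0.1,0.04],[0.12,-0.155,0.05],[0.165,-0.21,0.05],[0.21,-0.265,0.05],[0.25,-0.32,0.05],[0.295,-0.38,0.05],[0.34,-0.43,0.05],[0.375,-0.48,0.05],[0.391,-0.501,0.05]], "turn": [0.01,0.02,0.03,0.04,0.05,0.06,0.063,0.063,0.063,0.063]}}

```text
clock: 2.55
tool_pos: [645.4, 110.1, 281.6]
ee_rot: [[-0.935, 0.355, 0.001], [0.355, 0.935, 0.001], [-0.0, 0.001, -1.0]]
wrist_force: [0.5, 0.6, 0.3]
grip_width: 0.997
```

```bash
python3 - <<'E'
from h import *
s=robot.state(); print(s["clock"],s["tool_pos"],s["ee_rot"],s["q"])
p=cam("wrist"); save(p,"w1")
c,d=ray(p,(320,200)); print(c,d)
from fit import W
a=[608.7,88,-.365]
print(proj(p,W(a,[(75,0,161),(-75,0,118),(0,-30,95),(0,30,95)])))
for t in ("knob_grip","keeper","cassette","catch_left"):
    for r in robot.trace(p,t)[:3]:
        ys,xs=np.nonzero(r["region"]); print(t,round(r["score"],2),np.round(r["extent"]),xs.mean().round(1),ys.mean().round(1),len(xs))
E
```

```text
2.55 [645.35099028 110.06437458 281.5539981 ] [[-9.34780629e-01  3.55224925e-01  6.54172420e-04]
 [ 3.55225271e-01  9.34780583e-01  5.18540481e-04]
 [-4.27309173e-04  7.17100172e-04 -9.99999652e-01]] [-0.50980556  0.3664623   0.36120498  1.54299432 -0.13399876  1.25582244
  1.07855349]
[582.01672572 133.97941374 423.25699652] [ 0.24875984 -0.09731917 -0.96367405]
[ 6.08743492e+02  8.80482247e+01 -3.64732515e-01] [[-0.8 -0.1]
 [-0.5 -0.2]
 [ 0.8 -1.1]
 [-0.   1. ]
 [-1.9  0.1]
 [ 0.   0.1]
 [-0.4 -0.2]
 [-0.3  0.8]
 [-1.7 -1. ]
 [ 2.2 -0.4]
 [-0.5 -0.5]
 [ 0.3 -0.2]]
knob [[678.8  61.3 150. ]]
pivot [[538.7 114.8 111. ]]
slot [[592.2 254.9  70. ]]
cass [[608.7  88.   78. ]]
box [[756.3 208.3  52. ]]
[[285.59495769 243.93968363]
 [285.96677428  81.11804737]
 [263.12912555 156.48474149]
 [317.5875674  156.58204691]]
knob_grip 0.8 [274. 227. 302. 253.] 286.4 240.6 586
knob_grip 0.5 [316. 257. 381. 304.] 348.8 277.9 2288
keeper 0.64 [266.  62. 305. 255.] 288.0 154.9 4357
cassette 0.77 [263. 118. 323. 196.] 293.7 154.6 1539
cassette 0.57 [242.  57. 442. 257.] 341.6 145.1 31509
catch_left 0.75 [308. 136. 321. 176.] 314.9 154.7 265
catch_left 0.23 [261. 118. 326. 194.] 293.3 155.0 1619
```

View pics/w1.png

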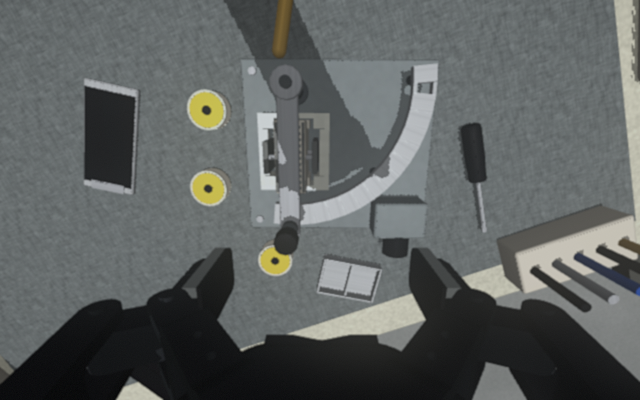

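The wrist view agrees with the fit to about 1 px: the knob is at (286,241) and the pivot at (285,82). I move over the knob, go down and grip.

Request:
{"op": "arm_command", "data": {"jaw": [0.085,0.085,0.085,0.085,0.085,0.085,0.085,0.085,0.085], "offset": [[0.02,-0.03,-0.02],[0.033,-0.049,-0.05],[0.0334,-0.049,-0.075],[0.0334,-0.049,-0.1],[0.0334,-0.049,-0.13],[0.0334,-0.049,-0.145],[0.0334,-0.049,-0.152],[0.0334,-0.049,-0.152],[0.0334,-0.049,-0.152]], "turn": [0,0,0,0,0,0,0,0,0]}}

```text
clock: 4.03
tool_pos: [677.9, 65.2, 130.5]
ee_rot: [[-0.936, 0.352, 0.002], [0.352, 0.936, 0.002], [-0.001, 0.002, -1.0]]
wrist_force: [0.3, 0.5, -0.4]
grip_width: 0.994
```

```bash
python3 - <<'E'
from h import *
p=cam("wrist"); save(p,"w2"); print(robot.state()["tool_pos"])
E
```

```text
[677.86401869  64.95899923 130.50024344]
```

View pics/w2.png

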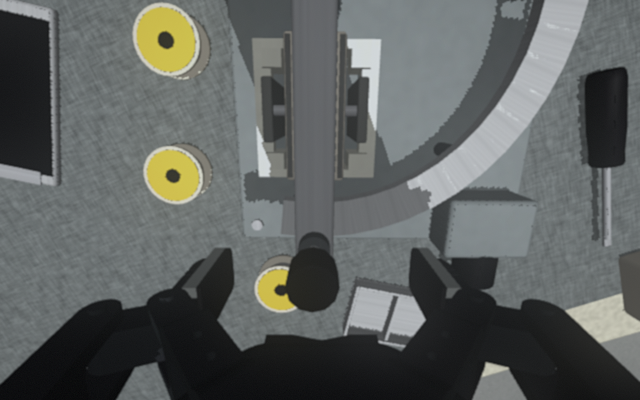

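The knob (313,280) sits between the fingers, whose midpoint is near x=322. That puts it about 3.5 mm off centre, so I correct by that much and then close.

Request:
{"op": "arm_command", "data": {"jaw": [0.085,0.085,0.05,0.02,0.01,0.01,0.01,0.01,0.01], "offset": [[0.001,-0.004,-0.001],[0.001,-0.004,-0.001],[0.001,-0.004,-0.001],[0.001,-0.004,-0.001],[0.001,-0.004,-0.001],[0.001,-0.004,-0.001],[0.001,-0.004,-0.001],[0.001,-0.004,-0.001],[0.001,-0.004,-0.001]], "turn": [0,0,0,0,0,0,0,0,0], "grip_force": 40}}

```text
clock: 5.2
tool_pos: [678.8, 61.1, 129.6]
ee_rot: [[-0.936, 0.353, 0.002], [0.353, 0.936, 0.002], [-0.001, 0.002, -1.0]]
wrist_force: [0.1, -0.4, 2.2]
grip_width: 0.268
```

Request:
{"op": "arm_command", "data": {"jaw": [0.01,0.01,0.01,0.01,0.01,0.01,0.01], "offset": [[0,0,0.003],[0,0,0.006],[0,0,0.009],[0,0,0.012],[0,0,0.013],[0,0,0.013],[0,0,0.013]], "turn": [0,0,0,0,0,0,0]}}

```text
clock: 6.08
tool_pos: [678.5, 60.9, 142.2]
ee_rot: [[-0.936, 0.353, 0.001], [0.353, 0.936, 0.002], [-0.0, 0.002, -1.0]]
wrist_force: [0.9, -1.1, -7.0]
grip_width: 0.268
```

```bash
python3 - <<'E'
from h import *
s=robot.state();print(s["tool_pos"],s["grip_width"],s["wrist_force"])
p=cam("wrist"); save(p,"w3")
q=cam("scene"); save(q,"s3")
b=cv2.resize(q["img"][130:330,225:435,::-1],None,fx=2,fy=2); a=p["img"][100:400,150:550,::-1]
o=np.zeros((400,820,3),np.uint8); o[:300,:400]=a; o[:400,400:820]=b; cv2.imwrite("pics/c3.png",o[:,:800])
E
```

```text
[678.50618181  60.86722841 142.20238414] 0.26804619151902054 [ 0.91929123 -1.14896469 -7.03337949]
```

View pics/c3.png

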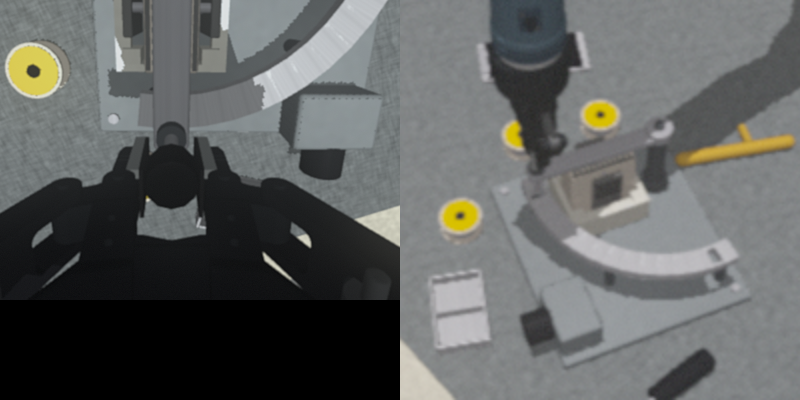

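```bash
python3 -c "
import numpy as np
for t in np.r_[np.arange(.1,1.5,.1),1.5,1.55,1.571]:
  a=-.366+t;print(round(t,3),np.round([.5387+.15*np.cos(a),.1148+.15*np.sin(a)],4)-[.6785,.0609])"
```

```text
0.1 [0.0049 0.0145]
0.2 [0.0081 0.0291]
0.3 [0.0099 0.044 ]
0.4 [0.0101 0.059 ]
0.5 [0.0089 0.0739]
0.6 [0.0061 0.0887]
0.7 [0.0019 0.1031]
0.8 [-0.0037  0.117 ]
0.9 [-0.0107  0.1302]
1.0 [-0.019   0.1428]
1.1 [-0.0284  0.1544]
1.2 [-0.039  0.165]
1.3 [-0.0506  0.1745]
1.4 [-0.0631  0.1828]
1.5 [-0.0763  0.1898]
1.55 [-0.0832  0.1928]
1.571 [-0.0861  0.194 ]
```

Request:
{"op": "arm_command", "data": {"jaw": [0.01,0.01,0.01,0.01,0.01,0.01,0.01,0.01,0.01,0.01], "offset": [[0.005,0.0145,0],[0.008,0.029,0],[0.01,0.044,0],[0.01,0.059,0],[0.009,0.074,0],[0.006,0.0887,0],[0.002,0.103,0],[-0.0037,0.117,0],[-0.0107,0.13,0],[-0.019,0.143,0]], "turn": [0,0,0,0,0,0,0,0,0,0]}}

```text
clock: 7.42
tool_pos: [658.8, 204.4, 142.3]
ee_rot: [[-0.936, 0.353, 0.0], [0.353, 0.936, 0.001], [0.0, 0.001, -1.0]]
wrist_force: [-1.3, -1.9, -6.3]
grip_width: 0.268
```

Request:
{"op": "arm_command", "data": {"jaw": [0.01,0.01,0.01,0.01,0.01,0.01,0.01,0.01,0.01], "offset": [[-0.009,0.011,0],[-0.0195,0.0215,0],[-0.031,0.031,0],[-0.0435,0.039,0],[-0.0565,0.046,0],[-0.062,0.0485,0],[-0.0664,0.0505,0],[-0.0664,0.0505,0],[-0.0664,0.0505,0]], "turn": [0,0,0,0,0,0,0,0,0]}}

```text
clock: 8.55
tool_pos: [592.5, 254.6, 142.2]
ee_rot: [[-0.935, 0.353, 0.0], [0.353, 0.935, 0.001], [0.0, 0.001, -1.0]]
wrist_force: [-0.9, -0.9, -6.9]
grip_width: 0.267
```

Request:
{"op": "arm_command", "data": {"jaw": [0.01,0.01,0.01,0.01,0.01,0.01,0.01], "offset": [[0,0,-0.002],[0,0,-0.005],[0,0,-0.008],[0,0,-0.01],[0,0,-0.012],[0,0,-0.012],[0,0,-0.012]], "turn": [0,0,0,0,0,0,0]}}

```text
clock: 9.43
tool_pos: [592.8, 254.5, 130.5]
ee_rot: [[-0.935, 0.354, 0.001], [0.354, 0.935, 0.001], [-0.0, 0.001, -1.0]]
wrist_force: [-0.4, -2.2, -3.3]
grip_width: 0.265
```

Request:
{"op": "arm_command", "data": {"jaw": [0.03,0.05,0.085,0.085,0.085,0.085,0.085,0.085,0.085,0.085], "offset": [[0,0,0],[0,0,0],[0,0,0],[0,0,0],[0,0,0.02],[0,0,0.05],[0.005,-0.04,0.1],[0.01,-0.09,0.13],[0.015,-0.14,0.13],[0.0165,-0.1665,0.13]], "turn": [0,0,0,0,0,0,0,0,0,0]}}

```text
clock: 10.68
tool_pos: [610.6, 83.2, 263.6]
ee_rot: [[-0.933, 0.359, 0.005], [0.359, 0.933, 0.001], [-0.004, 0.002, -1.0]]
wrist_force: [1.2, -0.2, 0.2]
grip_width: 0.991
```

```bash
sed -i 's/^r=least/if 1: r=least/; s/^print/#print/; s/^for n/#for n/' fit.py; python3 - <<'E'
from h import *
from fit import W
a=[608.7,88,-.365]
s=robot.state();print(s["clock"],s["tool_pos"])
p=cam("wrist"); save(p,"w4")
q=cam("scene"); save(q,"s4")
b=cv2.resize(q["img"][150:350,225:435,::-1],None,fx=1.9,fy=1.9); b=b[:,:300]
print(proj(p,W(a,[(-75,150,161),(-75,150,151),(0,30,95),(0,-30,95),(-75,0,118),(0,0,100)])))
for pp,n in((p,"w"),(q,"s")):
  for h in (161,164,170): print(n,h,proj(pp,W(a,[(-75,150,h)])))
  for t in ("knob_grip","cassette","catch_left"):
    for r in robot.trace(pp,t)[:3]:
        ys,xs=np.nonzero(r["region"]); print(n,t,round(r["score"],2),np.round(r["extent"]),xs.mean().round(1),ys.mean().round(1),len(xs))
w=p["img"][:380,:500,::-1]
cv2.imwrite("pics/c4.png",np.hstack([w,b[:380]]) )
E
```

```text
10.775 [610.30131476  81.94838418 262.73732247]
[[519.69959042 101.48123225]
 [511.74571314 102.08541308]
 [353.94240491 179.59416689]
 [297.40061346 179.89596304]
 [325.99509452 104.66584245]
 [325.74734067 180.72404588]]
w 161 [[519.69959042 101.48123225]]
w 164 [[522.21654023 101.29004338]]
w 170 [[527.44641214 100.89277947]]
w knob_grip 0.8 [494.  89. 535. 120.] 512.1 103.8 1076
w knob_grip 0.62 [488.  87. 532. 118.] 511.3 103.6 1078
w knob_grip 0.3 [342. 155. 357. 200.] 348.7 174.9 373
w cassette 0.65 [297. 136. 358. 218.] 326.0 175.8 3291
w catch_left 0.61 [342. 155. 358. 198.] 348.7 175.4 412
s 161 [[387.25162459 233.82238559]]
s 164 [[387.42929837 233.00858268]]
s 170 [[387.78725536 231.36902482]]
s cassette 0.89 [305. 197. 344. 235.] 324.2 216.5 1121
s catch_left 0.47 [322. 218. 338. 234.] 328.4 224.2 233
s catch_left 0.27 [307. 197. 341. 234.] 324.2 216.5 1149
```

View pics/c4.png

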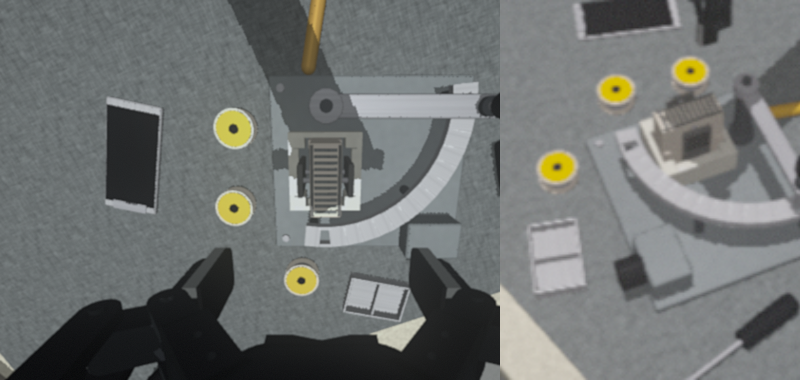

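The keeper is over the open slot. The knob centroid (512,104) matches the home-height prediction (512,102), where riding on the ring would have put it at about 519. Next I go down to the catches.

Request:
{"op": "arm_command", "data": {"jaw": [0.085,0.085,0.085,0.085,0.085,0.085,0.085,0.085,0.085,0.085], "offset": [[-0.0016,0.006,-0.02],[-0.0016,0.006,-0.05],[-0.0016,0.006,-0.08],[-0.0016,0.006,-0.11],[-0.0016,0.006,-0.14],[-0.0016,0.006,-0.165],[-0.0016,0.006,-0.185],[-0.0016,0.006,-0.198],[-0.0016,0.006,-0.202],[-0.0016,0.006,-0.202]], "turn": [0.015,0.015,0.015,0.015,0.015,0.015,0.015,0.015,0.015,0.015]}}

```text
clock: 12.42
tool_pos: [608.0, 96.1, 58.7]
ee_rot: [[-0.942, 0.337, 0.001], [0.337, 0.942, 0.002], [-0.0, 0.002, -1.0]]
wrist_force: [-0.2, 0.7, 0.0]
grip_width: 0.992
```

```bash
python3 - <<'E'
from h import *
from fit import W
a=[608.7,88,-.365]
p=cam("wrist"); save(p,"w5"); s=robot.state();print(s["clock"],s["tool_pos"],s["ee_rot"][0])
print(proj(p,W(a,[(0,30,98),(0,-30,98),(0,0,100)])))
E
```

```text
12.575 [608.45678687  96.09631565  59.34389208] [-0.94157081  0.33680749  0.00226627]
[[377.66695823 303.32611542]
 [226.92287201 300.75370645]
 [302.16326954 305.10064311]]
```

View pics/w5.png

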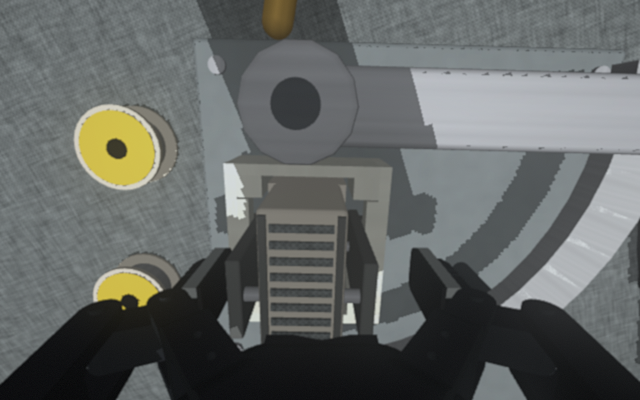

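The cassette (centre x≈303) is about 8 mm off the finger midpoint (≈322), which agrees with the measured TCP. I correct that before pinching.

Request:
{"op": "arm_command", "data": {"jaw": [0.085,0.085,0.085,0.085], "offset": [[0,-0.004,0],[0.0003,-0.008,0],[0.0003,-0.008,0],[0.0003,-0.008,0]], "turn": [-0.01,-0.02,-0.02,-0.02]}}

```text
clock: 13.08
tool_pos: [608.7, 88.0, 59.3]
ee_rot: [[-0.935, 0.356, 0.002], [0.356, 0.935, 0.002], [-0.001, 0.003, -1.0]]
wrist_force: [0.2, 0.4, -0.3]
grip_width: 0.997
```

Request:
{"op": "arm_command", "data": {"jaw": [0.07,0.06,0.05,0.04,0.035,0.035,0.035,0.035,0.035], "offset": [[0,0,0],[0,0,0],[0,0,0],[0,0,0],[0,0,0],[0,0,0],[0,0,0],[0,0,0],[0,0,0]], "turn": [0,0,0,0,0,0,0,0,0], "grip_force": 28}}

```text
clock: 14.2
tool_pos: [609.1, 87.4, 60.9]
ee_rot: [[-0.934, 0.356, 0.002], [0.356, 0.934, 0.002], [-0.002, 0.003, -1.0]]
wrist_force: [-3.2, -1.3, 9.2]
grip_width: 0.5
```

Request:
{"op": "arm_command", "data": {"jaw": [0.035,0.035,0.035,0.035,0.035,0.035], "offset": [[0,0,0.002],[0,0,0.004],[0,0,0.007],[0,0,0.01],[0,0,0.01],[0,0,0.01]], "turn": [0,0,0,0,0,0]}}

```text
clock: 14.95
tool_pos: [609.0, 87.4, 70.8]
ee_rot: [[-0.934, 0.356, 0.002], [0.356, 0.934, 0.002], [-0.001, 0.003, -1.0]]
wrist_force: [-0.7, -0.0, -2.0]
grip_width: 0.496
```

```bash
python3 - <<'E'
from h import *
p=cam("wrist"); q=cam("scene")
b=cv2.resize(q["img"][150:280,260:400,::-1],None,fx=2.8,fy=2.8)
w=p["img"][:,120:520,::-1]; o=np.zeros((400,800,3),np.uint8); o[:,:400]=w; o[:364,400:792]=b
cv2.imwrite("pics/c6.png",o)
E
```

```text
(no output)
```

View pics/c6.png

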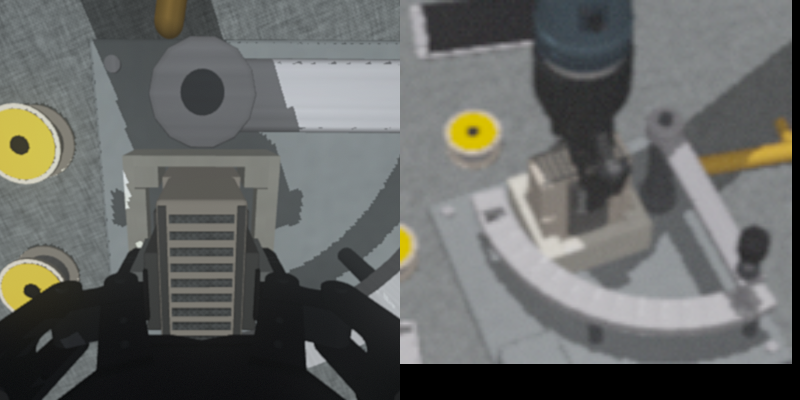

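Both catches are pressed against the block and the wrist carries 2 N, the cassette's weight, so it has come free. The plunger stands home in the open slot. I lift the rest of the way.

Request:
{"op": "arm_command", "data": {"jaw": [0.035,0.035,0.035,0.035,0.035,0.035,0.035,0.035,0.035,0.035], "offset": [[0,0,0.008],[0,0,0.02],[0,0,0.035],[0,0,0.05],[0,0,0.065],[0,0,0.08],[0,0,0.088],[0,0,0.092],[0,0,0.092],[0,0,0.092]], "turn": [0,0,0,0,0,0,0,0,0,0]}}

```text
clock: 16.3
tool_pos: [608.4, 87.3, 162.0]
ee_rot: [[-0.934, 0.356, 0.001], [0.356, 0.934, 0.001], [-0.0, 0.002, -1.0]]
wrist_force: [-0.3, -0.2, -2.5]
grip_width: 0.503
```

Request:
{"op": "arm_command", "data": {"jaw": [0.035,0.035,0.035,0.035], "offset": [[0,0,0],[0,0,0],[0,0,0],[0,0,0]], "turn": [0,0,0,0]}}

```text
clock: 16.8
tool_pos: [608.4, 87.3, 162.0]
ee_rot: [[-0.934, 0.356, 0.001], [0.356, 0.934, 0.001], [-0.0, 0.002, -1.0]]
wrist_force: [0.3, 0.0, -2.6]
grip_width: 0.498
```

```bash
python3 - <<'E'
from h import *
p=cam("wrist"); q=cam("scene")
b=cv2.resize(q["img"][120:310,250:400,::-1],None,fx=2.1,fy=2.1)
w=p["img"][:,120:520,::-1]; o=np.zeros((400,800,3),np.uint8); o[:,:400]=w; o[:399,400:715]=b
cv2.imwrite("pics/c7.png",o)
E
```

```text
(no output)
```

View pics/c7.png

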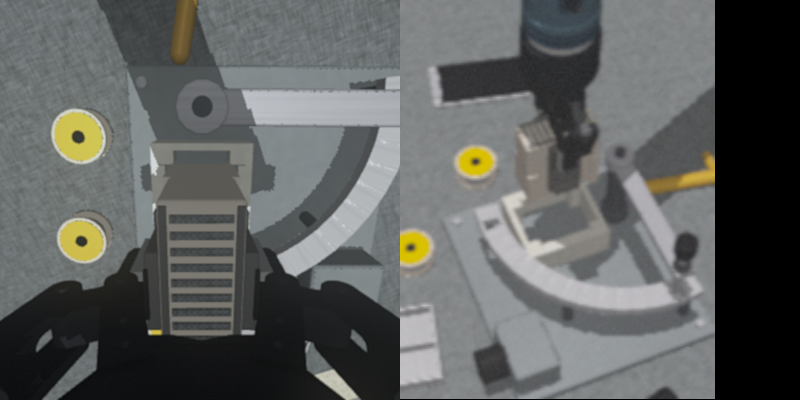

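The cassette hangs upright and clear above the empty well, with the keeper swung out and the knob low, so I hand in.

```bash
python3 -c "
from plant import robot
print(robot.hand_in())"
```

```text
the job is handed in; nothing more can be done
None
```

The cassette is out of the filter unit and was handed in still held by its two pinched catches, about 10 cm above its seat; no verdict was returned.

- **Keeper:** I gripped the knob, lifted the plunger about 13 mm, swung the keeper a quarter turn to the left and lowered the plunger into the open slot. The wrist view put the knob at its home height, and the down-pull had eased from 7 N to 3 N.
- **Cassette:** I pinched the catches with a 28 N grip and lifted straight up. The tool rose 101 mm.
- **Last checks:** the load was steady at about 2.6 N, the cassette hung upright and clear of the well, and the arm was still. The bystanders in view looked unmoved, but I didn't measure them. The attempt took about 17 s on the robot's clock.
- **Readings that looked off:** the opening read about 42.5 mm, below the 46 mm of fully pinched catches. A 9 N upward push appeared while closing. I put both down to pad give and friction, since the cassette came free without resistance.

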